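# Lock the stage collar, then seat a slide carrier on its hidden pin and hold it down

### The arm

A 6-joint arm with a two-finger parallel gripper is mounted at the origin on the work surface. World frame = base frame: x ahead of the robot, y to its left, z up, the work surface at z = 0. Lengths are in m, angles in degrees, forces in N, time in s.
With the tool pointing down it reaches from about 0.3 to 0.75 m from the base axis. Payload 8.5 kg.
Tool frame: the origin (TCP) lies at the very end of the fingers, on their centre line; the grasp point (between the pads) lies 19 mm behind it; z points along the fingers, y is the direction in which the jaws open and shut (so a half turn about z gives the same grasp; the last joint's range is limited). The gripper opens to 85 mm and grips with 20 to 120 N. Pads are 22 mm wide; open, the fingers measure 114 mm over their backs; the gripper's body (76 mm by 85 mm) begins 54 mm behind the grasp point. The pads swing forward as they close: fully open they stand 13 mm farther back than shut.
Start: joints at [-86.075, 21.807, 74.336, -0, 83.858, -12.336], TCP at [0.154, -0.528, 0.231] pointing down, gripper open.
Joint ranges: [-178.18, 178.18], [-50.72, 133.34], [12.68, 142.11], [-81.47, 261.47], [9.98, 163.14], [-165.26, 165.26]. Speed limits (degrees/s): [136.94, 136.94, 180, 180, 180, 180].

### API

Orientations are given as a 3x3 rotation matrix whose columns are the frame's x, y, z axes.
In Python, from rig import env, vision, close_job, spotter gives the robot as it stands. The module is installed in compiled form; this text tells all that it offers.
- The arm moves only by the tool jog_arm, never from a script. Its argument "plan" is a list that holds one entry, the list of rows, each a list of 6 numbers: the shift along the tool's x, y, z in units of 40 mm (1.0 is 40 mm), then the turn, a rotation vector about the tool's x, y, z in units of 0.15 rad (1.0 is 0.15 rad). A call has 1 to 10 rows; each row shifts and turns the commanded pose from where the row before left it, along the tool's axes as they then stand; what a row does not reach is not made up. A row lasts 1/10 s, in which the tool goes at most 50 mm and 8.59 degrees, less where a joint would pass 70% of its speed; a pose out of reach is approached as far as the arm can. A call with a number of a shift or a turn outside -1 to 1 is refused whole. A call with a gripper value outside its range is refused whole. "grip" is the opening, from -1 (shut) to 1 (fully open), set as the call begins (left out, the last holds). The fingers move at their own pace and stop on an object; "squeeze" is the grip in N (left out, the last holds). Time passes only in rows, so rows that do not move let the fingers close. It gives the time, the measured TCP pose, the force and the opening at its end, in the units of the state.
- env.observe(): the state, without advancing time (a new reading comes with each control period).
- vision.get_image(name): name is "scene" or "top" or "wrist"; returns (picture, depth): 420x560x3 uint8, red, green, blue; 420x560 float32, m along the optical axis (not along the pixel's ray), 0 where there is no reading.
- vision.camera_info(name): a dict with "fx", "fy", "cx", "cy" (pixels), "rvec" (rotation vector, rad) and "tvec" (3), from world to camera coordinates, as OpenCV has them. Camera axes: x right, y down, z forward; pixel columns grow to the right and rows downward; lengths in m; the calibration is good to about 2 mm. A picture is of the moment at which its call begins: read the wrist's pose just before it. camera_info takes no time and is no camera call; for the wrist camera it gives the pose at the moment of the call.
- close_job(): hands the job in, once; it reports no verdict.
Trained networks look in the newest picture that a camera, given by its name, has taken for a name from the list of things; names that differ only in an ending like _2 or _b are one class to them, and where a whole thing is asked for, a point or a joint stands for the part that bears it (a point fixed in the world has none). Each returns a list of dicts, best first, with "score" (0 to 1); they miss things now and then, are a little off and sometimes report something else, mostly with a low value. They report only what shows in the picture. A call takes as long as a camera call. They do not tell look-alikes from the thing itself.
- spotter.trace(camera, query): "pixels" (420x560 bool, what is visible of it) and "rect" ([left, top, right, bottom] in pixels, round what is visible of it).
The state is a dict: "time_s": time; "q": joint angles; "qvel": joint speeds; "joint_efforts": joint torques, N m; "position": TCP position; "tool_rot": TCP orientation; "ft_force": force on the tool from outside, world axes, zero at the start; "wrist_torque": the same for the moment, N m; "grip_width": finger opening in m.
Only numpy, scipy, OpenCV 4.12 (cv2) and the standard library are available. Lean on these libraries where they do the work, as an engineer would, in place of code of your own. Each camera call takes 0.05 s, during which the arm holds its last target.

### The job

First turn the black lock collar under the small microscope stage by its upright post until the post stands at the locked mark beside the stop block. Then take the slide carrier by its rib, set it over the stage square with the stage table so that the hole beneath it drops right down over the locating pin, and push the sprung table fully down with it. Finish while still holding the carrier pressed down, collar still locked, so that I can tighten the clamp from below, and leave the jar, funnel and cap where they are.

Things in the scene. Friction and masses are not known exactly. Their poses are not given: they have to be found in the camera images.
- collar_axis (a point): point on the vertical axis of the stage unit, 68 mm above the bench. The unit is fixed: a white round foot 216 mm across and 10 mm thick, a round column, a black collar 128 mm across (12 to 26 mm above the bench) captive on the column, and above it the stage table. Its x axis runs along the long side of the stage table, z up
- collar_post (a point): on the axis of the collar's upright steel post, a round pin 12 mm in diameter on an arm of the collar, 92 mm from the collar axis; the post's top is 80 mm above the bench and this point 12 mm below the top. It moves with the collar; below it the arm's top is 25 mm above the bench. Nothing else of the unit reaches above 51 mm
- lock_mark (a point): where the point collar_post stands when the collar is locked (92 mm from the axis, same height). Seen as a short black line on the rim of the foot, next to a dark steel stop block 28 mm high from the bench, where the collar's arm comes to its end stop
- lock_collar (a joint): collar angle, rad: 0 = fully unlocked, 1.10 = locked, at the end stop; grows counter-clockwise seen from above; stiff with about 1 N of friction at the post, stays where it is left
- stage_seat (a point): centre of the top face of the stage table, at the foot of the locating pin: an aluminium plate 96 (x) by 72 (y) by 10 mm, top face 44 mm above the bench when not pressed. A steel locating pin, upright, 10 mm in diameter and 7 mm high with a bevelled tip stands at this point, is part of the table and moves with the table. x along the long side, z up
- stage_table (a joint): how far the sprung table is pressed down, m: 0 = up, 0.006 = bottomed. It starts to move at about 6 N (the carrier's weight does not move it) and bottoms at about 18 N in total
- carrier_grip (a point): grip point of the loose slide carrier, on the centre line of its rib, 37 mm above its underside. The carrier is an aluminium plate 110 (x) by 84 (y) by 14 mm, about 0.3 kg, with glass slides lying fixed on top; in the middle of its top stands a black rib 60 mm long (along x), 14 mm wide (y), its top 46 mm above the underside. x along the rib and the long side, z up
- carrier_bore (a point): centre of the carrier's underside, at the mouth of the blind hole for the pin: 12.5 mm in diameter with a 2 mm bevel, 9 mm deep, unseen from above. The carrier is the same either way round. Seated, this point lies on stage_seat
- jar_mid (a point): middle of a small clear plastic jar with a white lid, 52 mm in diameter, 75 mm tall, standing; bystander
- funnel_mid (a point): middle of a steel funnel standing mouth down, 60 mm across, 55 mm tall; bystander
- cap: a white plastic cap lying flat, 38 mm across, 12 mm high, origin under its centre; bystander
Things that resemble listed ones, but are neither listed nor needed, are in the scene too. Of the things that look like the part that bears carrier_grip, the middle-sized one is meant.

How it is judged:
By the outcome, as a careful person would: the job done as asked, in the order asked, and still so for the second after the job is handed in, while the arm keeps its last pose, push and grip.
It also fails if it takes over 66 s, if anything falls off the work surface, if the arm or the gripper's body presses on something with over 40 N, if the wrist force passes 120 N, or if a joint passes its speed limit or range.

## Working session

There is one attempt and no reset: what is moved stays moved. The work goes in short steps, Python scripts to look and compute and a tool call to move; the robot and the scene stay as the last step left them, time stands still between calls to the robot, and variables do not carry over. Pictures are saved under pics/ and viewed, and the job is handed in when it is done.

Besides the shell and the picture viewer there is one more tool, called after "Call:" as a command line: name --argument value ..., lists and objects as JSON in quotes. jog_arm: Moves the arm, as the interface text tells. Its arguments: {"type":"object","properties":{"plan":{"type":"array"},"grip":{"type":"number"},"squeeze":{"type":"number"}},"required":["plan"]}

```bash
mkdir -p pics; cat > h.py <<'E'
import numpy as np,cv2
from rig import env,vision,close_job,spotter
def cam(n):
    c=vision.camera_info(n);K=np.array([[c['fx'],0,c['cx']],[0,c['fy'],c['cy']],[0,0,1]]);R=cv2.Rodrigues(np.array(c['rvec'],float))[0];return K,R,np.array(c['tvec'],float)
def shot(n,f):
    C=cam(n);p,d=vision.get_image(n);cv2.imwrite('pics/'+f,p[:,:,::-1]);np.savez('pics/'+n+'.npz',p=p,d=d,K=C[0],R=C[1],t=C[2]);return p,d,C
def world(u,v,d,C):
    K,R,t=C;x=np.stack([(np.asarray(u)-K[0,2])/K[0,0]*d,(np.asarray(v)-K[1,2])/K[1,1]*d,np.asarray(d)*1.],-1);return (x-t)@R
def onz(u,v,z,C):
    K,R,t=C;r=np.array([(u-K[0,2])/K[0,0],(v-K[1,2])/K[1,1],1.])@R;o=-t@R;return o+r*(z-o[2])/r[2]
def proj(P,C):
    K,R,t=C;x=np.asarray(P)@R.T+t;return x[...,:2]/x[...,2:]*[K[0,0],K[1,1]]+[K[0,2],K[1,2]]
def st():
    s=env.observe();print('t',round(s['time_s'],2),'p',np.round(s['position'],4),'f',np.round(s['ft_force'],1),'w',round(s['grip_width'],4),'q',np.round(s['q'],1));print(np.round(s['tool_rot'],3).tolist());return s
E
python3 - <<'E'
from h import *
for n in ['scene','top','wrist']:
    shot(n,n+'0.png')
s=st()
E
```

```text
t 0.15 p [ 0.154  -0.5278  0.2309] f [ 0.2 -0.4  0.1] w 0.0855 q [-86.1  21.8  74.4  -0.   83.9 -12.3]
[[0.96, 0.28, -0.0], [0.28, -0.96, 0.001], [0.0, -0.001, -1.0]]
```

View pics/scene0.png

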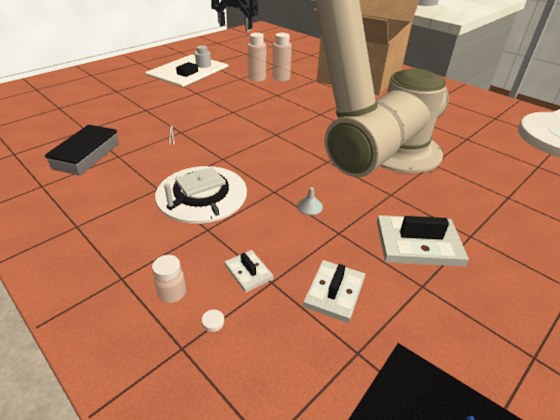

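View pics/top0.png

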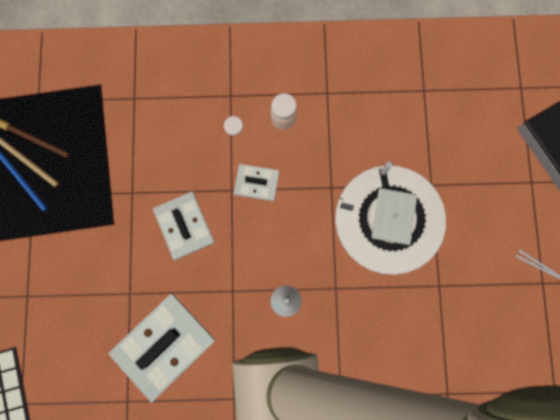

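View pics/wrist0.png

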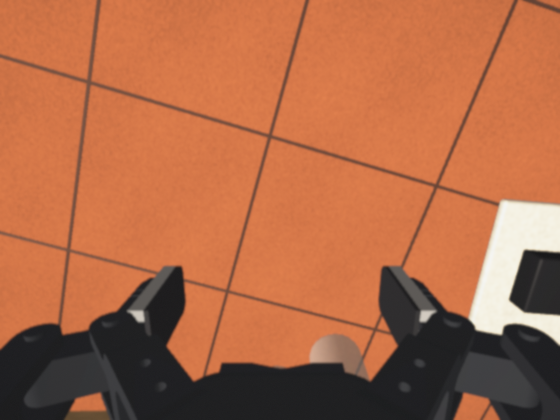

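The top view shows three look-alike carriers at (256,182) small, (183,225) middle and (161,348) large. The stage unit is at (391,219), the post near (386,168), and the stop block near (347,207). Next I measure these.

```bash
python3 - <<'E'
from h import *
p,d,C=shot('top','top1.png')
for q in ['carrier_grip','collar_post','stage_table','jar_mid','funnel_mid','cap']:
    for r in spotter.trace('top',q)[:4]:
        m=r['pixels'];v,u=np.nonzero(m);dd=d[v,u];k=dd>0
        W=world(u[k],v[k],dd[k],C)
        z=np.percentile(W[:,2],[2,50,98]);
        print(q,round(r['score'],2),np.round(r['rect']),m.sum(),'mean',np.round(W.mean(0),4),'z',np.round(z,3))
        (c,sz,a)=cv2.minAreaRect((W[:,:2]*1000).astype(np.float32));print('   rect',np.round(c,1),np.round(sz,1),round(a,1))
for n,(a,b,c_,e) in {'stage':(325,155,455,285),'car':(140,180,225,270)}.items():
    cv2.imwrite(f'pics/top_{n}.png',cv2.resize(p[b:e,a:c_,::-1],None,fx=4.5,fy=4.5,interpolation=cv2.INTER_CUBIC))
E
```

```text
carrier_grip 0.84 [152. 189. 213. 259.] 2435 mean [0.5274 0.1928 0.0176] z [0.009 0.015 0.047]
   rect [529.1 194.3] [110.9  84.4] 22.8
carrier_grip 0.76 [234. 166. 279. 201.] 1284 mean [0.6112 0.0494 0.0124] z [0.001 0.01  0.034]
   rect [614.4  49.9] [83.7 66. ] 79.6
carrier_grip 0.65 [112. 294. 217. 401.] 5702 mean [0.2992 0.231  0.0258] z [0.016 0.021 0.067]
   rect [297.1 234.9] [121.2 165.2] 42.7
collar_post 0.98 [357. 163. 429. 254.] 1616 mean [ 0.5353 -0.208   0.0267] z [0.01  0.026 0.075]
   rect [ 536.9 -215.4] [128.8 142. ] 59.6
collar_post 0.49 [372. 189. 418. 243.] 1970 mean [ 0.5303 -0.2125  0.0434] z [0.033 0.044 0.048]
   rect [ 534.  -215.8] [ 77.  102.9] 77.8
stage_table 0.72 [371. 191. 416. 244.] 2031 mean [ 0.5308 -0.2126  0.043 ] z [0.025 0.044 0.048]
   rect [ 533.4 -216.6] [ 80.9 103.2] 76.4
jar_mid 0.77 [272.  96. 298. 128.] 766 mean [ 0.7388 -0.0083  0.0593] z [0.007 0.073 0.078]
   rect [760.   -8.5] [49.3 78.9] 87.6
jar_mid 0.28 [335. 163. 446. 274.] 9393 mean [ 0.5284 -0.2101  0.0201] z [0.006 0.012 0.047]
   rect [ 532.6 -212.1] [215.6 213.5] 20.5
funnel_mid 0.83 [274. 286. 304. 313.] 731 mean [ 0.3782 -0.0038  0.0177] z [0.004 0.016 0.054]
   rect [378.5  -4.7] [56. 57.] 88.5
cap 0.74 [223. 116. 240. 139.] 279 mean [0.7304 0.0939 0.0111] z [0.004 0.011 0.015]
   rect [731.8  94.6] [37.8 35.8] 17.5
cap 0.4 [153. 192. 213. 258.] 2523 mean [0.5276 0.1935 0.017 ] z [0.    0.015 0.047]
   rect [531.1 196.5] [117.4  88.8] 21.7
```

View pics/top_stage.png

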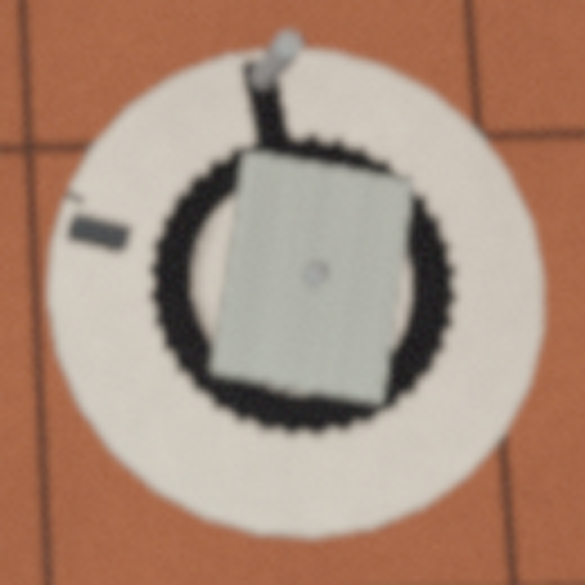

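View pics/top_car.png

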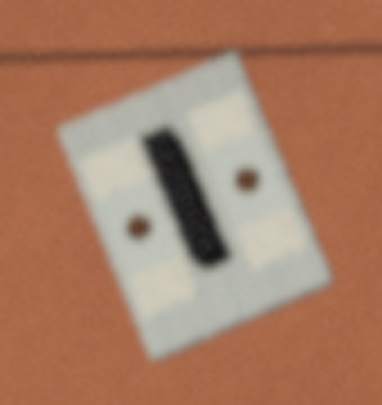

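```bash
python3 - <<'E'
from h import *
z=np.load('pics/top.npz');p,d,C=z['p'],z['d'],(z['K'],z['R'],z['t'])
print('cam',(-C[2]@C[1]).round(3))
hsv=cv2.cvtColor(p,cv2.COLOR_RGB2HSV)
# foot circle: low saturation blob
m=((hsv[...,1]<70)&(hsv[...,2]>120)).astype(np.uint8)
mm=np.zeros_like(m);mm[150:290,320:460]=m[150:290,320:460]
cs,_=cv2.findContours(mm,0,2);c=max(cs,key=cv2.contourArea)
h=c[:,0,:];P=np.array([onz(u,v,.010,C) for u,v in h])[:,:2]
x=np.array([.5326,-.212,.108])
for i in range(10):
    r=np.hypot(*(P-x[:2]).T);k=abs(r-x[2])<.005
    A=np.c_[2*P[k],np.ones(k.sum())];s=np.linalg.lstsq(A,(P[k]**2).sum(1),rcond=None)[0];x=np.array([s[0],s[1],np.sqrt(s[2]+s[0]**2+s[1]**2)])
print('foot',x.round(4),k.sum());c0=x[:2]
def pol(u,v,zz):
    w=onz(u,v,zz,C)[:2]-c0;return round(np.hypot(*w)*1000,1),round(np.degrees(np.arctan2(w[1],w[0])),2)
f=lambda a,b:(325+(a+.5)/4.5-.5,155+(b+.5)/4.5-.5)
print('mark ends',pol(*f(66,193),.010),pol(*f(84,203),.010))
print('post top',pol(*f(290,42),.080),'post base',pol(*f(264,80),.025),'arm',pol(*f(275,145),.026))
print('block',[pol(*f(a,b),.028) for a,b in [(70,228),(128,240),(74,215),(130,230),(128,252)]])
print('pin top',onz(*f(316,272),.051,C).round(4))
print('table corners',[onz(*f(a,b),.044,C)[:2].round(4).tolist() for a,b in [(243,150),(413,184),(386,407),(210,375)]])
g=lambda a,b:(140+(a+.5)/4.5-.5,180+(b+.5)/4.5-.5)
print('carrier corners',[onz(*g(a,b),.014,C)[:2].round(4).tolist() for a,b in [(57,128),(238,50),(331,283),(152,362)]])
# table & rib by mask
for q,zz,th in [('carrier_grip',.046,1),]:
    r=spotter.trace('top',q)[0]['pixels'];dark=r&(p.max(2)<70)
    v,u=np.nonzero(dark);W=world(u,v,d[v,u],C);k=W[:,2]>.04
    Q=np.array([onz(a,b,.046,C)[:2] for a,b in zip(u[k],v[k])]).astype(np.float32)
    print('rib',cv2.minAreaRect(Q*1000),Q.mean(0))
E
```

```text
cam [0.381 0.009 1.006]
foot [ 0.5305 -0.2124  0.1074] 161
mark ends (np.float64(107.5), np.float64(65.34)) (np.float64(98.6), np.float64(65.95))
post top (np.float64(92.8), np.float64(6.89)) post base (np.float64(90.4), np.float64(7.0)) arm (np.float64(61.0), np.float64(7.77))
block [(np.float64(102.3), np.float64(75.3)), (np.float64(76.9), np.float64(74.9)), (np.float64(102.0), np.float64(71.95)), (np.float64(77.2), np.float64(71.58)), (np.float64(76.0), np.float64(78.76))]
pin top [ 0.5308 -0.2125  0.051 ]
table corners [[0.5853, -0.1866], [0.5685, -0.2576], [0.4741, -0.2396], [0.4895, -0.1671]]
carrier corners [[0.5635, 0.2544], [0.5962, 0.1752], [0.4922, 0.1348], [0.4601, 0.212]]
rib ((527.4861450195312, 192.21875), (56.406532287597656, 12.178586959838867), 22.505428314208984) [0.527063   0.19223012]
```

Call:
jog_arm --plan '[[[0.95,-0.33,0,0,0,0],[0.95,-0.33,0,0,0,0],[0.95,-0.33,0,0,0,0],[0.95,-0.33,0,0,0,0],[0.95,-0.33,0,0,0,0],[0.95,-0.33,0,0,0,0],[0.95,-0.33,0,0,0,0],[0.95,-0.33,0,0,0,0],[0.95,-0.33,0,0,0,0],[0.95,-0.33,0,0,0,0]]]' --grip -0.53

```text
time_s: 1.55
position: [0.4831, -0.2937, 0.2314]
tool_rot: [[0.96, 0.28, 0.0], [0.28, -0.96, -0.0], [0.0, 0.0, -1.0]]
ft_force: [-0.4, -0.3, 0.4]
grip_width: 0.0202
```

```bash
cat >> h.py <<'E'
def go(x,y,z,phi):
    s=st();R=np.array(s['tool_rot']);T=np.array([[np.cos(np.radians(phi)),np.sin(np.radians(phi)),0],[np.sin(np.radians(phi)),-np.cos(np.radians(phi)),0],[0,0,-1.]])
    d=R.T@(np.array([x,y,z])-s['position']);rv=cv2.Rodrigues(R.T@T)[0].ravel()
    print('shift units',np.round(d/.04,3),'turn units',np.round(rv/.15,3),'phi',round(np.degrees(np.arctan2(R[1,0],R[0,0])),2))
E
python3 - <<'E'
from h import *
go(.6221,-.201,.12,7)
shot('wrist','w1.png')
E
```

```text
t 1.55 p [ 0.4831 -0.2937  0.2314] f [-0.4 -0.3  0.4] w 0.0202 q [-43.3  23.4  71.8  -0.   84.8  30.4]
[[0.96, 0.28, 0.0], [0.28, -0.96, -0.0], [0.0, 0.0, -1.0]]
shift units [ 3.985 -1.251  2.786] turn units [ 1.000e-03 -1.000e-03  1.078e+00] phi 16.26
```

View pics/w1.png

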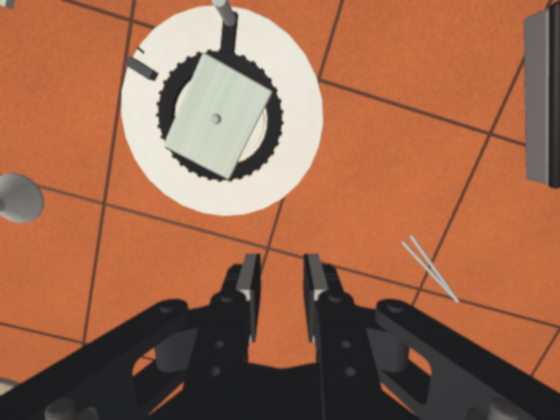

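The wrist view shows the stage unit in full: pin at (216,119), post at about (222,8), stop block at (141,67), mark at (140,50). I'll measure these again from this view.

```bash
cat > m.py <<'E'
from h import *
def stage(n='wrist',post=True):
    z=np.load(f'pics/{n}.npz');p,d,C=z['p'],z['d'],(z['K'],z['R'],z['t'])
    for r in spotter.trace(n,'stage_table')[:2]:
        m=r['pixels'];v,u=np.nonzero(m)
        W=world(u,v,d[v,u],C);k=abs(W[:,2]-.044)<.003;W2=W[k]
        mk=np.zeros(m.shape,np.uint8);mk[v[k],u[k]]=1
        mk=cv2.morphologyEx(mk,cv2.MORPH_OPEN,np.ones((3,3)))
        c=max(cv2.findContours(mk,0,1)[0],key=cv2.contourArea)[:,0]
        Q=np.array([onz(a,b,.044,C)[:2] for a,b in c])
        print('table',r['score'],r['rect'],cv2.minAreaRect((Q*1000).astype(np.float32)),'z',np.median(W[:,2]))
E
python3 - <<'E'
from m import *
z=np.load('pics/wrist.npz');p,d,C=z['p'],z['d'],(z['K'],z['R'],z['t'])
vision.get_image('wrist');stage()
for q in ['collar_post']:
    r=spotter.trace('wrist',q)[0];v,u=np.nonzero(r['pixels']);W=world(u,v,d[v,u],C);k=W[:,2]>.06;print(r['rect'],k.sum(),W[k].mean(0),W[:,2].max())
for b,(a0,b0,a1,b1) in {'a':(120,0,290,190)}.items(): cv2.imwrite('pics/w1c.png',cv2.resize(p[b0:b1,a0:a1,::-1],None,fx=3,fy=3,interpolation=cv2.INTER_CUBIC))
P=np.array([.5306,-.2124])
for nm,pt in {'pin':[.5306,-.2124,.051],'posttop':[.6217,-.2013,.08],'mark':[.5306+.103*np.cos(np.radians(65.6)),-.2124+.103*np.sin(np.radians(65.6)),.01]}.items(): print(nm,proj(np.array(pt),C).round(1))
print('pin from pix',onz(216,119,.051,C))
E
```

```text
table 0.55 [168.9, 58.6, 272.4, 178.9] ((532.1759033203125, -214.66876220703125), (67.55227661132812, 92.44667053222656), 78.19072723388672) z 0.043545328564110225
[159.1, 0.0, 284.4, 184.0] 179 [ 0.61724665 -0.20807359  0.09302756] 0.3736888481042414
pin [213.4 121.7]
posttop [218.4   2.7]
mark [140.7  52.6]
pin from pix [ 0.53372277 -0.21418767  0.051     ]
```

View pics/w1c.png

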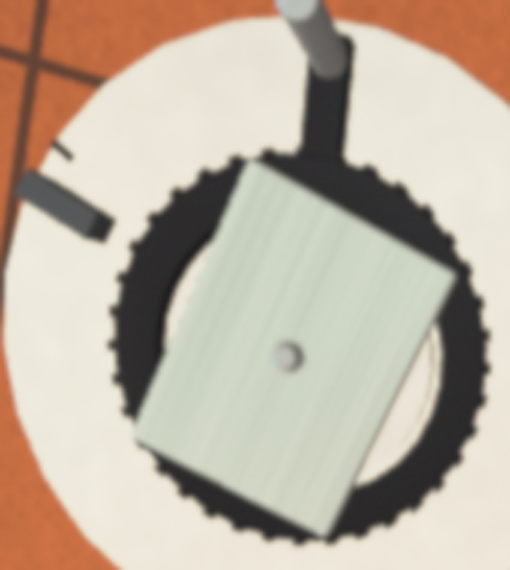

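Call:
jog_arm --plan '[[[0.802,-0.243,0.56,0,0,0],[0.802,-0.243,0.56,0,0,0],[0.802,-0.243,0.56,0,0,0],[0.802,-0.243,0.56,0,0,0],[0.802,-0.243,0.56,0,0,0],[0,0,0,0,0,0.54],[0,0,0,0,0,0.54],[0,0,0,0,0,0]]]' --grip -0.39

```text
time_s: 2.55
position: [0.6216, -0.2045, 0.1192]
tool_rot: [[0.993, 0.119, -0.0], [0.119, -0.993, -0.0], [-0.0, 0.0, -1.0]]
ft_force: [-0.2, 0.2, 0.0]
grip_width: 0.026
```

```bash
python3 - <<'E'
from h import *
go(.6235,-.2021,.054,7)
p,d,C=shot('wrist','w2.png')
print(proj(np.array([.6235,-.2021,.08]),C))
shot('scene','s2.png')
E
```

```text
t 2.55 p [ 0.6216 -0.2045  0.1192] f [-0.2  0.2  0. ] w 0.026 q [-28.5  37.3  65.9  -0.   76.8  54.6]
[[0.993, 0.119, -0.0], [0.119, -0.993, -0.0], [-0.0, 0.0, -1.0]]
shift units [ 0.055 -0.054  1.63 ] turn units [ 0.     0.003 -0.016] phi 6.86
[278.07164428 240.08382895]
```

View pics/w2.png

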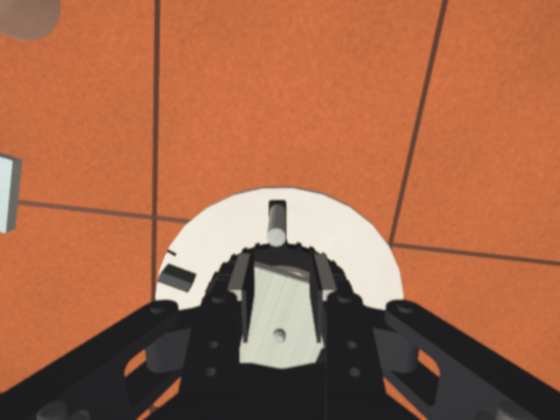

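View pics/s2.png

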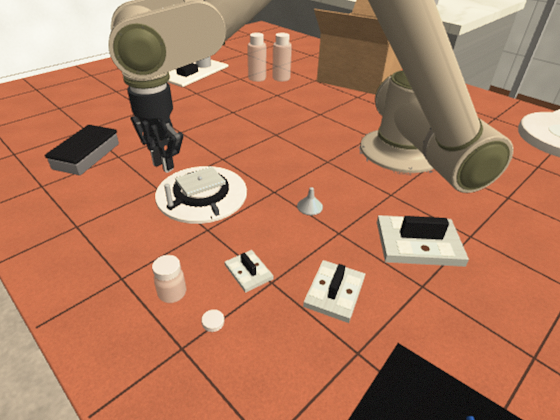

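Call:
jog_arm --plan '[[[0.055,-0.054,0,0,0,0],[0,0,0.55,0,0,0],[0,0,0.55,0,0,0],[0,0,0.53,0,0,0],[0,0,0,0,0,0],[0,0,0,0,0,0]]]'

```text
time_s: 3.25
position: [0.6243, -0.2011, 0.0547]
tool_rot: [[0.993, 0.122, 0.0], [0.122, -0.993, -0.0], [0.0, 0.0, -1.0]]
ft_force: [-0.6, -1.6, 0.2]
grip_width: 0.0261
```

Call:
jog_arm --plan '[[[0,0,0,0,0,0],[0,0,0,0,0,0],[0,0,0,0,0,0]]]' --grip -0.62

```text
time_s: 3.55
position: [0.6244, -0.201, 0.055]
tool_rot: [[0.993, 0.122, 0.001], [0.122, -0.993, -0.001], [0.001, 0.001, -1.0]]
ft_force: [-0.3, 0.2, 0.0]
grip_width: 0.0166
```

```bash
python3 - <<'E'
from h import *
s=st();p,d,C=shot('wrist','w3.png')
E
```

```text
t 3.55 p [ 0.6244 -0.201   0.055 ] f [-0.3  0.2  0. ] w 0.0166 q [-28.2  41.2  69.7  -0.   69.   54.8]
[[0.993, 0.122, 0.001], [0.122, -0.993, -0.001], [0.001, 0.001, -1.0]]
```

View pics/w3.png

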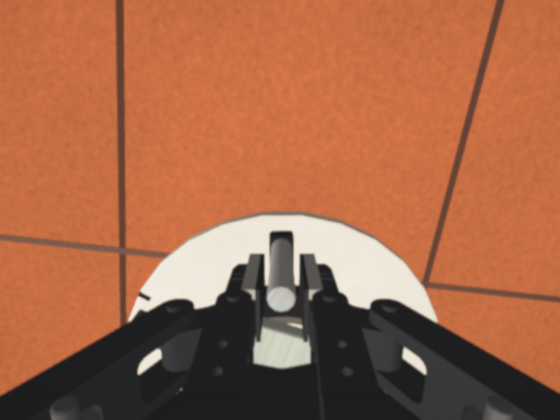

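Call:
jog_arm --plan '[[[-0.006,-0.16,0,0,0,-0.465],[-0.006,-0.16,0,0,0,-0.465],[-0.006,-0.16,0,0,0,-0.465],[-0.006,-0.16,0,0,0,-0.465],[-0.006,-0.16,0,0,0,-0.465],[-0.006,-0.16,0,0,0,-0.465],[-0.006,-0.16,0,0,0,-0.465],[-0.006,-0.16,0,0,0,-0.465],[-0.006,-0.16,0,0,0,-0.465],[-0.006,-0.16,0,0,0,-0.465]]]'

```text
time_s: 4.6
position: [0.5957, -0.1451, 0.0545]
tool_rot: [[0.681, 0.733, 0.001], [0.733, -0.681, -0.001], [0.0, 0.001, -1.0]]
ft_force: [-0.5, -1.1, -0.2]
grip_width: 0.0161
```

Call:
jog_arm --plan '[[[-0.003,-0.08,0,0,0,-0.233],[-0.003,-0.08,0,0,0,-0.233],[-0.003,-0.08,0,0,0,-0.233],[-0.003,-0.08,0,0,0,-0.233],[-0.003,-0.08,0,0,0,-0.233]]]'

```text
time_s: 5.1
position: [0.5831, -0.1354, 0.0545]
tool_rot: [[0.544, 0.839, 0.001], [0.839, -0.544, -0.0], [0.0, 0.001, -1.0]]
ft_force: [0.4, -0.1, 0.0]
grip_width: 0.0162
```

```bash
python3 - <<'E'
from h import *
s=st();p,d,C=shot('wrist','w4.png')
r=np.array(s['position'][:2])-[.5322,-.2133];print(np.hypot(*r),np.degrees(np.arctan2(r[1],r[0])))
E
```

```text
t 5.1 p [ 0.5831 -0.1354  0.0545] f [ 0.4 -0.1  0. ] w 0.0162 q [-24.4  36.5  80.2   0.   63.2   8.6]
[[0.544, 0.839, 0.001], [0.839, -0.544, -0.0], [0.0, 0.001, -1.0]]
0.09301007638349758 56.84537480191441
```

View pics/w4.png

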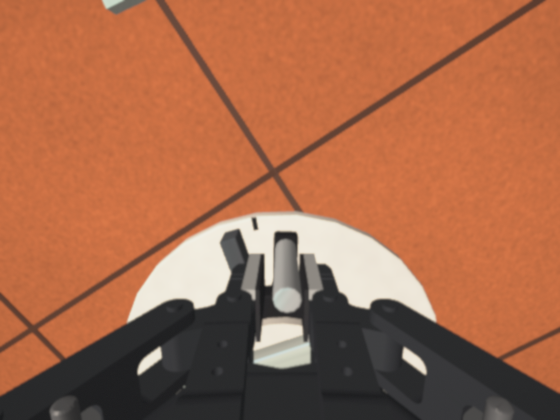

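The post is still between the pads, and the mark at (255,224) and stop block at (233,248) are just to its left. I'll take slow 1° steps to the stop and watch the force.

Call:
jog_arm --plan '[[[-0.001,-0.04,0,0,0,-0.116],[-0.001,-0.04,0,0,0,-0.116],[-0.001,-0.04,0,0,0,-0.116],[-0.001,-0.04,0,0,0,-0.116],[-0.001,-0.04,0,0,0,-0.116],[-0.001,-0.04,0,0,0,-0.116],[-0.001,-0.04,0,0,0,-0.116]]]'

```text
time_s: 5.85
position: [0.5728, -0.13, 0.0541]
tool_rot: [[0.438, 0.899, -0.0], [0.899, -0.438, 0.0], [0.0, -0.0, -1.0]]
ft_force: [0.9, -0.5, 0.3]
grip_width: 0.0165
```

Call:
jog_arm --plan '[[[0,-0.02,0,0,0,-0.058],[0,-0.02,0,0,0,-0.058],[0,-0.02,0,0,0,-0.058],[0,-0.02,0,0,0,-0.058]]]'

```text
time_s: 6.25
position: [0.57, -0.1287, 0.0541]
tool_rot: [[0.407, 0.913, 0.0], [0.913, -0.407, -0.0], [-0.0, 0.0, -1.0]]
ft_force: [1.8, -0.2, 0.3]
grip_width: 0.0164
```

Call:
jog_arm --plan '[[[0,-0.02,0,0,0,0],[0,-0.02,0,0,0,0],[0,0,0,0,0,0]]]'

```text
time_s: 6.55
position: [0.5684, -0.1279, 0.0541]
tool_rot: [[0.408, 0.913, -0.0], [0.913, -0.408, 0.0], [0.0, -0.0, -1.0]]
ft_force: [0.6, 0.1, 0.8]
grip_width: 0.0163
```

Call:
jog_arm --plan '[[[0,-0.02,0,0,0,0],[0,0,0,0,0,0]]]'

```text
time_s: 6.75
position: [0.5682, -0.1278, 0.0541]
tool_rot: [[0.408, 0.913, 0.001], [0.913, -0.408, -0.0], [0.0, 0.001, -1.0]]
ft_force: [4.3, -0.2, -0.3]
grip_width: 0.0161
```

```bash
python3 - <<'E'
from h import *
s=st();p,d,C=shot('wrist','w5.png')
cv2.imwrite('pics/w5c.png',cv2.resize(p[180:340,180:380,::-1],None,fx=3.5,fy=3.5,interpolation=cv2.INTER_CUBIC))
r=np.array(s['position'][:2])-[.5322,-.2133];print(np.hypot(*r),np.degrees(np.arctan2(r[1],r[0])))
E
```

```text
t 6.75 p [ 0.5682 -0.1278  0.0541] f [ 4.3 -0.2 -0.3] w 0.0161 q [-24.3  35.3  83.    0.   61.6  -0.2]
[[0.408, 0.913, 0.001], [0.913, -0.408, -0.0], [0.0, 0.001, -1.0]]
0.09275041399809462 67.18098901702797
```

View pics/w5c.png

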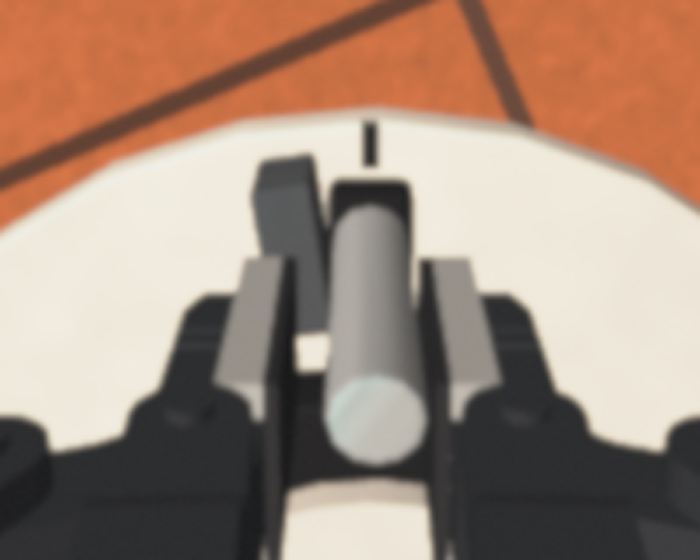

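The black mark is in line with the arm, the arm is at the stop block, and the force is rising. I'll push once more to be sure.

Call:
jog_arm --plan '[[[0,-0.02,0,0,0,0],[0,-0.02,0,0,0,0],[0,0,0,0,0,0]]]'

```text
time_s: 7.1
position: [0.568, -0.1278, 0.0543]
tool_rot: [[0.408, 0.913, 0.004], [0.913, -0.408, -0.002], [0.0, 0.004, -1.0]]
ft_force: [9.9, -3.2, -4.7]
grip_width: 0.0161
```

Call:
jog_arm --plan '[[[0,0.04,0,0,0,0],[0,0.035,0,0,0,0],[0,0,0,0,0,0]]]'

```text
time_s: 7.4
position: [0.5687, -0.1281, 0.054]
tool_rot: [[0.408, 0.913, -0.001], [0.913, -0.408, 0.0], [-0.0, -0.001, -1.0]]
ft_force: [-0.1, 0.1, -0.3]
grip_width: 0.0163
```

The collar held at 10 N against the stop without moving. I backed off to release the post. Next I lift and look at the stage from a pose I can repeat for the carrier, so calibration bias cancels.

Call:
jog_arm --plan '[[[0,0,-0.88,0,0,0],[0,0,-0.88,0,0,0],[0,0,-0.88,0,0,0],[0,0,-0.88,0,0,0],[0,0,-0.88,0,0,0]]]' --grip -0.2

```text
time_s: 7.9
position: [0.5684, -0.128, 0.2315]
tool_rot: [[0.408, 0.913, -0.001], [0.913, -0.408, 0.0], [-0.0, -0.001, -1.0]]
ft_force: [-0.3, 0.5, -0.7]
grip_width: 0.0343
```

```bash
python3 - <<'E'
from h import *
go(.444,-.195,.231,-11.8)
E
```

```text
t 7.9 p [ 0.5684 -0.128   0.2315] f [-0.3  0.5 -0.7] w 0.0343 q [-24.3  25.1  68.9  -0.   86.1  -0.2]
[[0.408, 0.913, -0.001], [0.913, -0.408, 0.0], [-0.0, -0.001, -1.0]]
shift units [-2.799 -2.157  0.016] turn units [-6.000e-03  5.000e-03  9.044e+00] phi 65.93
```

Call:
jog_arm --plan '[[[-0.7,-0.539,0,0,0,0],[-0.7,-0.539,0,0,0,0],[-0.7,-0.539,0,0,0,0],[-0.7,-0.539,0,0,0,0]]]'

```text
time_s: 8.3
position: [0.443, -0.1954, 0.23]
tool_rot: [[0.407, 0.913, -0.001], [0.913, -0.407, 0.0], [0.0, -0.001, -1.0]]
ft_force: [-0.3, -0.9, 0.5]
grip_width: 0.0343
```

Call:
jog_arm --plan '[[[0,0,0,0,0,1],[0,0,0,0,0,1],[0,0,0,0,0,1],[0,0,0,0,0,1],[0,0,0,0,0,1],[0,0,0,0,0,1],[0,0,0,0,0,1],[0,0,0,0,0,1],[0,0,0,0,0,1.0],[0,0,0,0,0,0.044]]]'

```text
time_s: 9.3
position: [0.4443, -0.1951, 0.23]
tool_rot: [[0.979, -0.206, -0.001], [-0.206, -0.979, 0.001], [-0.001, -0.0, -1.0]]
ft_force: [-0.5, 0.1, 0.3]
grip_width: 0.0344
```

Call:
jog_arm --plan '[[[0,0,0,0,0,0],[0,0,0,0,0,0]]]'

```text
time_s: 9.5
position: [0.4445, -0.1952, 0.2301]
tool_rot: [[0.979, -0.202, -0.0], [-0.202, -0.979, 0.0], [-0.0, -0.0, -1.0]]
ft_force: [0.0, -0.7, 0.7]
grip_width: 0.0342
```

```bash
python3 - <<'E'
from m import *
go(.444,.158,.231,22.3)
p,d,C=shot('wrist','w6.png');stage()
cv2.imwrite('pics/w6c.png',cv2.resize(p[30:260,150:430,::-1],None,fx=2.5,fy=2.5,interpolation=cv2.INTER_CUBIC))
E
```

```text
t 9.5 p [ 0.4445 -0.1952  0.2301] f [ 0.  -0.7  0.7] w 0.0342 q [-37.7  15.4  84.2  -0.   80.4  63.9]
[[0.979, -0.202, -0.0], [-0.202, -0.979, 0.0], [-0.0, -0.0, -1.0]]
shift units [-1.793 -8.647 -0.022] turn units [-1.000e-03  2.000e-03 -3.948e+00] phi -11.63
table 0.78 [242.9, 42.2, 317.9, 144.2] ((534.2835083007812, -212.67910766601562), (71.71517181396484, 94.45870971679688), 78.41920471191406) z 0.04355777133962582
```

View pics/w6c.png

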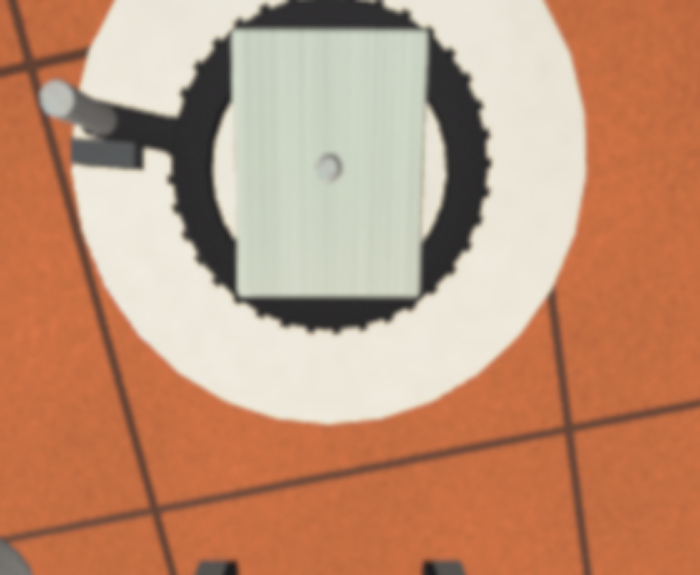

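The collar is still locked, with its arm against the block. In the crop the table corners are at (232,29), (428,28), (420,297), (237,297) and the pin at (329,167).

```bash
python3 - <<'E'
from h import *
z=np.load('pics/wrist.npz');C=(z['K'],z['R'],z['t'])
f=lambda a,b:(150+(a+.5)/2.5-.5,30+(b+.5)/2.5-.5)
c=np.array([onz(*f(a,b),.044,C)[:2] for a,b in [(232,29),(428,28),(420,297),(237,297)]])
print(c.round(4).tolist(),'cen',c.mean(0).round(4),'pin',onz(*f(329,166),.051,C).round(4))
for i,j in [(3,0),(2,1),(0,1),(3,2)]:
    v=c[j]-c[i];print(np.hypot(*v).round(4),np.degrees(np.arctan2(v[1],v[0])).round(2))
print('cam',(-C[2]@C[1]).round(4),C[1].round(3).tolist())
E
```

```text
[[0.5873, -0.1878], [0.5734, -0.2574], [0.4794, -0.2382], [0.4939, -0.1675]] cen [ 0.5335 -0.2127] pin [ 0.5339 -0.2127  0.051 ]
0.0957 -12.27
0.096 -11.57
0.071 -101.32
0.0722 -101.57
cam [ 0.5138 -0.2091  0.3723] [[-0.201, -0.98, -0.001], [-0.942, 0.193, 0.275], [-0.269, 0.056, -0.961]]
```

Call:
jog_arm --plan '[[[-0.18,-0.865,0,0,0,-0.4],[-0.236,-0.851,0,0,0,-0.4],[-0.289,-0.834,0,0,0,-0.4],[-0.34,-0.815,0,0,0,-0.4],[-0.388,-0.793,0,0,0,-0.4],[-0.434,-0.769,0,0,0,-0.4],[-0.48,-0.741,0,0,0,-0.4],[-0.522,-0.712,0,0,0,-0.4],[-0.564,-0.68,0,0,0,-0.4],[-0.604,-0.646,0,0,0,-0.348]]]'

```text
time_s: 10.6
position: [0.2706, 0.0894, 0.2301]
tool_rot: [[0.925, 0.38, 0.0], [0.38, -0.925, 0.0], [0.0, -0.0, -1.0]]
ft_force: [-0.1, 0.5, 0.4]
grip_width: 0.034
```

```bash
python3 - <<'E'
from m import *
go(.444,.158,.231,22.3)
p,d,C=shot('wrist','w7.png')
cv2.imwrite('pics/w7c.png',cv2.resize(p[30:260,150:430,::-1],None,fx=2.5,fy=2.5,interpolation=cv2.INTER_CUBIC))
E
```

```text
t 10.6 p [0.2706 0.0894 0.2301] f [-0.1  0.5  0.4] w 0.034 q [ -6.1  -6.5 108.9   0.   77.6  61.6]
[[0.925, 0.38, 0.0], [0.38, -0.925, 0.0], [0.0, -0.0, -1.0]]
shift units [ 4.661  0.064 -0.022] turn units [-0.    -0.001  0.007] phi 22.36
```

View pics/w7c.png

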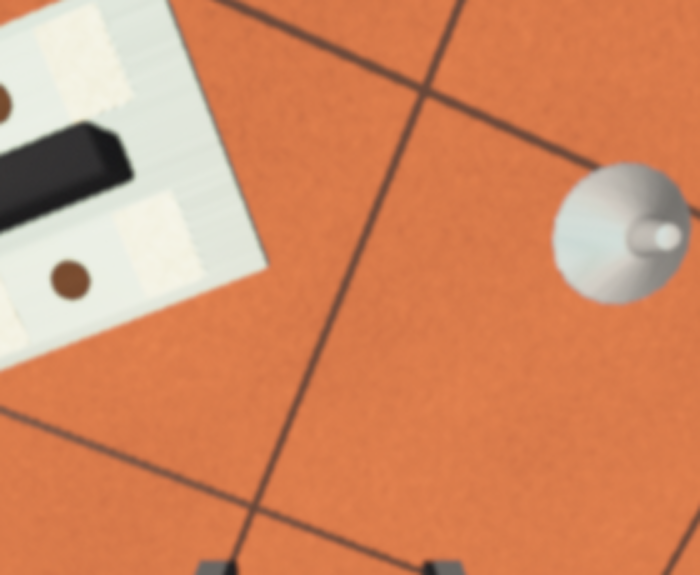

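I compensated for the turn with the wrong sign, so the tool ended short at (0.271, 0.089), above the large carrier and the funnel. Nothing was touched. The orientation is right, so I only need to move along tool x.

Call:
jog_arm --plan '[[[0.78,0.01,0,0,0,0],[0.78,0.01,0,0,0,0],[0.78,0.01,0,0,0,0],[0.78,0.01,0,0,0,0],[0.78,0.01,0,0,0,0],[0.76,0.01,0,0,0,0],[0,0,0,0,0,0],[0,0,0,0,0,0]]]'

```text
time_s: 11.45
position: [0.4452, 0.1567, 0.2297]
tool_rot: [[0.926, 0.378, -0.001], [0.378, -0.926, -0.0], [-0.001, -0.0, -1.0]]
ft_force: [-0.4, -0.5, -0.5]
grip_width: 0.0342
```

```bash
python3 - <<'E'
from m import *
go(.444,.158,.231,22.3)
p,d,C=shot('wrist','w8.png')
cv2.imwrite('pics/w8c.png',cv2.resize(p[30:260,150:430,::-1],None,fx=2.5,fy=2.5,interpolation=cv2.INTER_CUBIC))
E
```

```text
t 11.45 p [0.4452 0.1567 0.2297] f [-0.4 -0.5 -0.5] w 0.0342 q [ 5.  14.1 86.2 -0.  79.8 72.8]
[[0.926, 0.378, -0.001], [0.378, -0.926, -0.0], [-0.001, -0.0, -1.0]]
shift units [-0.015 -0.042 -0.033] turn units [-0.002  0.008 -0.012] phi 22.19
```

View pics/w8c.png

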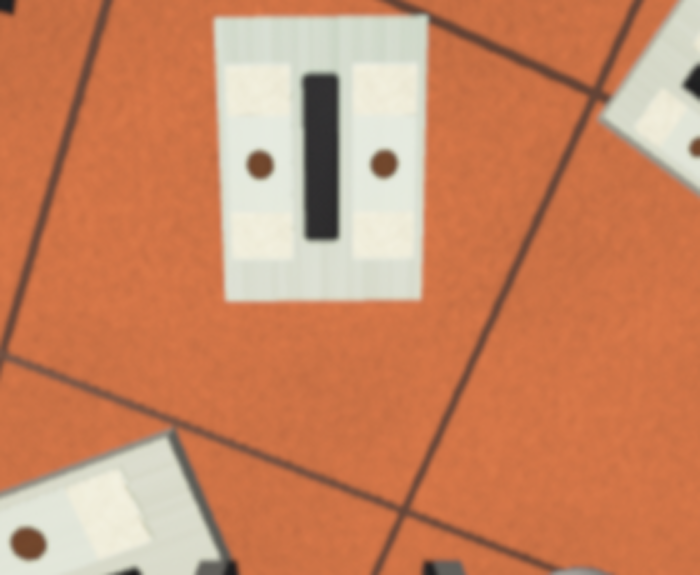

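The middle-sized carrier fills the close crop. Its corners are at (214,17), (428,15), (421,299), (226,300) and the rib runs along (303–339, 73–240).

```bash
python3 - <<'E'
from h import *
z=np.load('pics/wrist.npz');C=(z['K'],z['R'],z['t'])
f=lambda a,b:(150+(a+.5)/2.5-.5,30+(b+.5)/2.5-.5)
for zz,L in [(.014,[(214,17),(428,15),(421,299),(226,300)]),(.046,[(303,74),(338,74),(338,239),(305,239)])]:
    c=np.array([onz(*f(a,b),zz,C)[:2] for a,b in L])
    print('cen',c.mean(0).round(4))
    for i,j in [(3,0),(2,1),(0,1),(3,2)]:
        v=c[j]-c[i];print(np.hypot(*v).round(4),np.degrees(np.arctan2(v[1],v[0])).round(2))
E
```

```text
cen [0.5311 0.1952]
0.1098 22.72
0.1101 22.58
0.0842 -67.28
0.0839 -67.45
cen [0.5309 0.1953]
0.0581 22.5
0.0581 22.41
0.0128 -67.76
0.0127 -67.74
```

```bash
python3 - <<'E'
from h import *
go(.5296,.1946,.08,22.55)
E
```

```text
t 11.5 p [0.4448 0.1565 0.2299] f [-0.4  0.9  0. ] w 0.0341 q [ 5.  14.  86.2 -0.  79.8 72.8]
[[0.926, 0.377, -0.001], [0.377, -0.926, -0.0], [-0.001, -0.0, -1.0]]
shift units [ 2.327 -0.08   3.746] turn units [-0.001  0.006 -0.044] phi 22.17
```

Call:
jog_arm --plan '[[[0.582,-0.02,0,0,0,-0.044],[0.582,-0.02,0,0,0,0],[0.582,-0.02,0,0,0,0],[0.581,-0.02,0.5,0,0,0],[0,0,0.82,0,0,0],[0,0,0.82,0,0,0],[0,0,0.82,0,0,0],[0,0,0.786,0,0,0],[0,0,0,0,0,0],[0,0,0,0,0,0]]]'

```text
time_s: 12.5
position: [0.5302, 0.1949, 0.0814]
tool_rot: [[0.924, 0.383, 0.0], [0.383, -0.924, 0.0], [0.0, 0.0, -1.0]]
ft_force: [0.8, -0.3, -0.6]
grip_width: 0.034
```

```bash
python3 - <<'E'
from h import *
go(.5296,.1946,.0190,22.55)
shot('wrist','w9.png')
E
```

```text
t 12.5 p [0.5302 0.1949 0.0814] f [ 0.8 -0.3 -0.6] w 0.034 q [ 8.2 31.8 84.4 -0.  63.7 75.7]
[[0.924, 0.383, 0.0], [0.383, -0.924, 0.0], [0.0, 0.0, -1.0]]
shift units [-0.017  0.002  1.56 ] turn units [ 0.001 -0.003 -0.005] phi 22.51
```

View pics/w9.png

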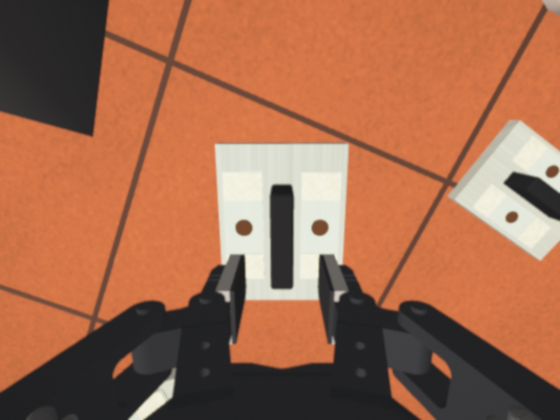

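The rib is centred between the fingers (column 282, rows 185–288). I'll descend and grip.

Call:
jog_arm --plan '[[[-0.01,0,0.5,0,0,0],[0,0,0.5,0,0,0],[0,0,0.4,0,0,0],[0,0,0.16,0,0,0],[0,0,0,0,0,0],[0,0,0,0,0,0]]]'

```text
time_s: 13.15
position: [0.5306, 0.1951, 0.0193]
tool_rot: [[0.924, 0.383, 0.002], [0.383, -0.924, 0.0], [0.002, 0.001, -1.0]]
ft_force: [1.0, -0.6, 0.2]
grip_width: 0.0344
```

Call:
jog_arm --plan '[[[0,0,0,0,0,0],[0,0,0,0,0,0],[0,0,0,0,0,0],[0,0,0,0,0,0],[0,0,0,0,0,0]]]' --grip -1 --squeeze 80

```text
time_s: 13.65
position: [0.5304, 0.1951, 0.0191]
tool_rot: [[0.924, 0.383, 0.002], [0.383, -0.924, 0.0], [0.002, 0.001, -1.0]]
ft_force: [-0.3, -0.6, 6.0]
grip_width: 0.013
```

```bash
python3 - <<'E'
from h import *
st();shot('wrist','w10.png')
E
```

```text
t 13.65 p [0.5304 0.1951 0.0191] f [-0.3 -0.6  6. ] w 0.013 q [ 8.2 36.8 87.7 -0.  55.4 75.7]
[[0.924, 0.383, 0.002], [0.383, -0.924, 0.0], [0.002, 0.001, -1.0]]
```

View pics/w10.png

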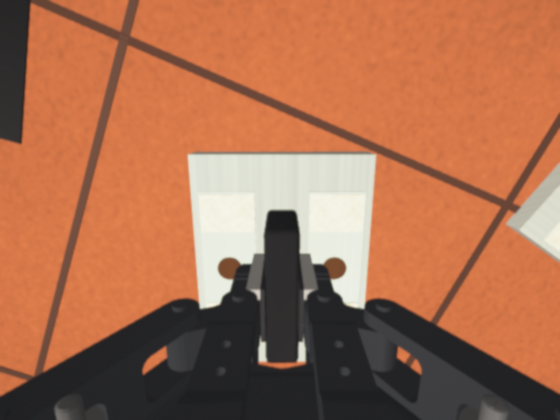

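Call:
jog_arm --plan '[[[0,0,-0.2,0,0,0],[0,0,-0.4,0,0,0],[0,0,-0.5,0,0,0],[0,0,-0.5,0,0,0],[0,0,-0.5,0,0,0],[0,0,-0.5,0,0,0],[0,0,-0.4,0,0,0],[0,0,-0.2,0,0,0],[0,0,0,0,0,0]]]'

```text
time_s: 14.6
position: [0.5301, 0.195, 0.1469]
tool_rot: [[0.924, 0.383, 0.002], [0.383, -0.924, 0.0], [0.002, 0.0, -1.0]]
ft_force: [-0.7, 0.2, -3.1]
grip_width: 0.0127
```

```bash
python3 - <<'E'
from h import *
go(.5331,-.2126,.145,-11.75);shot('wrist','w11.png')
E
```

```text
t 14.6 p [0.5301 0.195  0.1469] f [-0.7  0.2 -3.1] w 0.0127 q [ 8.2 27.4 79.8 -0.  72.6 75.7]
[[0.924, 0.383, 0.002], [0.383, -0.924, 0.0], [0.002, 0.0, -1.0]]
shift units [-3.831  9.443  0.045] turn units [-1.000e-03 -1.200e-02  3.986e+00] phi 22.51
```

View pics/w11.png

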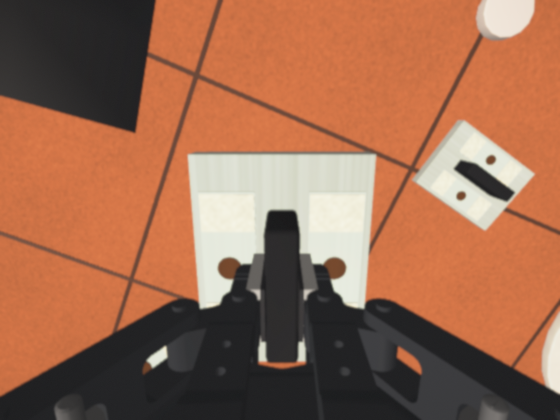

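The carrier is held and hasn't moved in the hand. Now I carry it over.

Call:
jog_arm --plan '[[[-0.137,0.337,0,0,0,0],[-0.274,0.674,0,0,0,0],[-0.274,0.674,0,0,0,0],[-0.274,0.674,0,0,0,0],[-0.274,0.674,0,0,0,0],[-0.274,0.674,0,0,0,0],[-0.274,0.674,0,0,0,0],[-0.274,0.674,0,0,0,0],[-0.274,0.674,0,0,0,0],[-0.274,0.674,0,0,0,0]]]'

```text
time_s: 15.65
position: [0.5309, -0.0833, 0.145]
tool_rot: [[0.924, 0.382, -0.002], [0.382, -0.924, 0.0], [-0.001, -0.001, -1.0]]
ft_force: [-0.7, -0.9, -2.2]
grip_width: 0.0125
```

Call:
jog_arm --plan '[[[-0.274,0.674,0,0,0,0],[-0.274,0.674,0,0,0,0],[-0.274,0.674,0,0,0,0],[-0.274,0.674,0,0,0,0],[-0.132,0.344,0,0,0,0]]]'

```text
time_s: 16.15
position: [0.532, -0.2152, 0.1449]
tool_rot: [[0.925, 0.381, -0.002], [0.381, -0.925, 0.0], [-0.001, -0.001, -1.0]]
ft_force: [0.2, 0.3, -2.5]
grip_width: 0.0123
```

Call:
jog_arm --plan '[[[0,0,0,0,0,0.3],[0,0,0,0,0,0.5],[0,0,0,0,0,0.5],[0,0,0,0,0,0.5],[0,0,0,0,0,0.5],[0,0,0,0,0,0.5],[0,0,0,0,0,0.5],[0,0,0,0,0,0.4],[0,0,0,0,0,0.286],[0,0,0,0,0,0]]]'

```text
time_s: 17.15
position: [0.5324, -0.2124, 0.1453]
tool_rot: [[0.979, -0.204, -0.001], [-0.204, -0.979, 0.001], [-0.001, -0.001, -1.0]]
ft_force: [-0.3, 0.1, -2.4]
grip_width: 0.0127
```

```bash
python3 - <<'E'
from h import *
go(.5331,-.2126,.075,-11.75);shot('wrist','w12.png')
shot('scene','s12.png')
E
```

```text
t 17.15 p [ 0.5324 -0.2124  0.1453] f [-0.3  0.1 -2.4] w 0.0127 q [-33.6  28.4  78.4   0.   73.3  68.2]
[[0.979, -0.204, -0.001], [-0.204, -0.979, 0.001], [-0.001, -0.001, -1.0]]
shift units [0.02  0.003 1.756] turn units [-0.004  0.009 -0.001] phi -11.76
```

View pics/w12.png

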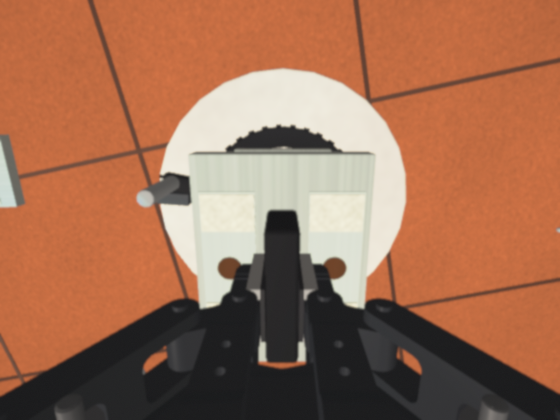

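View pics/s12.png

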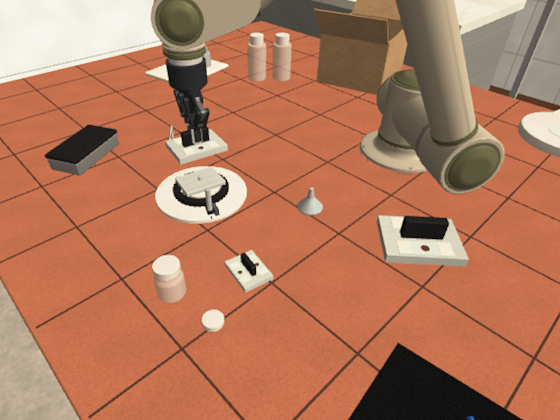

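Call:
jog_arm --plan '[[[0.02,0,0.2,0,0,0],[0,0,0.4,0,0,0],[0,0,0.4,0,0,0],[0,0,0.4,0,0,0],[0,0,0.25,0,0,0],[0,0,0.1,0,0,0],[0,0,0,0,0,0],[0,0,0,0,0,0]]]'

```text
time_s: 18.05
position: [0.534, -0.213, 0.0764]
tool_rot: [[0.979, -0.203, 0.001], [-0.203, -0.979, -0.001], [0.001, 0.0, -1.0]]
ft_force: [0.3, 0.1, -2.8]
grip_width: 0.0125
```

```bash
python3 - <<'E'
from h import *
go(.5331,-.2126,.063,-11.75);p,d,C=shot('wrist','w13.png')
p,d,C=shot('scene','s13.png')
cv2.imwrite('pics/s13c.png',cv2.resize(p[90:230,130:270,::-1],None,fx=4,fy=4,interpolation=cv2.INTER_CUBIC))
E
```

```text
t 18.05 p [ 0.534  -0.213   0.0764] f [ 0.3  0.1 -2.8] w 0.0125 q [-33.5  33.   83.1   0.   63.9  68.2]
[[0.979, -0.203, 0.001], [-0.203, -0.979, -0.001], [0.001, 0.0, -1.0]]
shift units [-0.023 -0.004  0.335] turn units [ 0.002 -0.006  0.001] phi -11.74
```

View pics/w13.png

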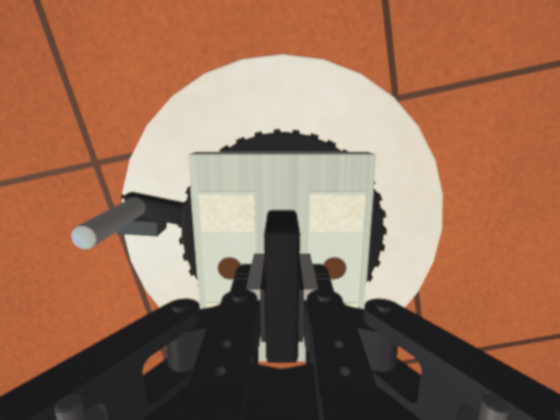

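View pics/s13c.png

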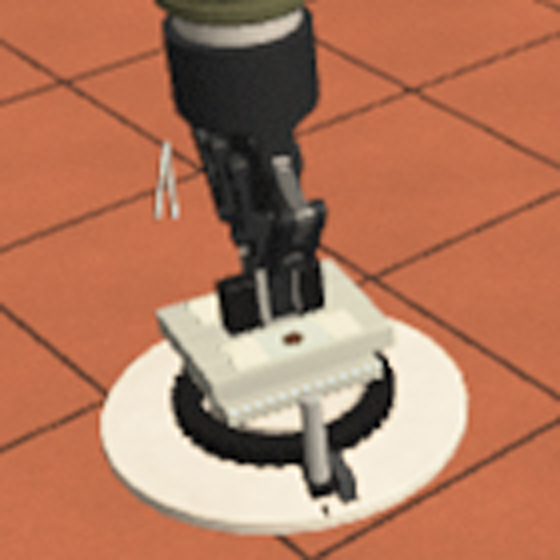

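It looks aligned. I'll go down slowly and watch the force; the pin tip should be met at a TCP height of about 0.070 and the seat at about 0.063.

Call:
jog_arm --plan '[[[-0.02,0,0.04,0,0,0],[0,0,0.04,0,0,0],[0,0,0.04,0,0,0],[0,0,0.04,0,0,0],[0,0,0.03,0,0,0],[0,0,0,0,0,0]]]'

```text
time_s: 18.75
position: [0.5328, -0.2126, 0.0681]
tool_rot: [[0.979, -0.204, -0.0], [-0.204, -0.979, 0.0], [-0.0, -0.0, -1.0]]
ft_force: [0.4, 0.1, -2.1]
grip_width: 0.0123
```

Call:
jog_arm --plan '[[[0,0,0.03,0,0,0],[0,0,0.03,0,0,0],[0,0,0,0,0,0]]]'

```text
time_s: 19.05
position: [0.5328, -0.2126, 0.0657]
tool_rot: [[0.979, -0.204, -0.0], [-0.204, -0.979, 0.0], [-0.0, -0.0, -1.0]]
ft_force: [-0.0, -0.0, -2.2]
grip_width: 0.013
```

The underside is now below the pin tip (46.6 mm against 51 mm) with no force, so the pin is in the bore. I'll keep going down to the seat.

Call:
jog_arm --plan '[[[0,0,0.03,0,0,0],[0,0,0.03,0,0,0],[0,0,0,0,0,0]]]'

```text
time_s: 19.35
position: [0.5328, -0.2126, 0.0633]
tool_rot: [[0.979, -0.204, -0.0], [-0.204, -0.979, 0.0], [-0.0, -0.0, -1.0]]
ft_force: [-0.2, 1.1, -1.6]
grip_width: 0.0126
```

Call:
jog_arm --plan '[[[0,0,0.025,0,0,0],[0,0,0.025,0,0,0],[0,0,0,0,0,0]]]'

```text
time_s: 19.65
position: [0.5329, -0.2127, 0.062]
tool_rot: [[0.979, -0.204, 0.0], [-0.204, -0.979, -0.0], [0.001, 0.0, -1.0]]
ft_force: [-2.7, 1.9, 6.0]
grip_width: 0.0125
```

Call:
jog_arm --plan '[[[0,0,0.025,0,0,0],[0,0,0.025,0,0,0],[0,0,0,0,0,0]]]'

```text
time_s: 19.95
position: [0.5329, -0.2127, 0.0604]
tool_rot: [[0.979, -0.204, 0.001], [-0.204, -0.979, -0.001], [0.001, 0.0, -1.0]]
ft_force: [-3.5, 1.9, 9.5]
grip_width: 0.0127
```

Call:
jog_arm --plan '[[[0,0,0.03,0,0,0],[0,0,0.03,0,0,0],[0,0,0,0,0,0]]]'

```text
time_s: 20.25
position: [0.533, -0.2127, 0.0584]
tool_rot: [[0.979, -0.203, 0.001], [-0.203, -0.979, -0.001], [0.001, 0.001, -1.0]]
ft_force: [-4.9, 3.2, 13.4]
grip_width: 0.0131
```

Call:
jog_arm --plan '[[[0,0,0.03,0,0,0],[0,0,0.03,0,0,0],[0,0,0,0,0,0]]]'

```text
time_s: 20.55
position: [0.533, -0.2127, 0.0571]
tool_rot: [[0.979, -0.203, 0.001], [-0.203, -0.979, -0.001], [0.002, 0.001, -1.0]]
ft_force: [-7.5, 4.3, 19.8]
grip_width: 0.0123
```

Call:
jog_arm --plan '[[[0,0,0.03,0,0,0],[0,0,0.03,0,0,0],[0,0,0,0,0,0]]]'

```text
time_s: 20.85
position: [0.5331, -0.2128, 0.057]
tool_rot: [[0.979, -0.203, 0.003], [-0.203, -0.979, -0.002], [0.003, 0.002, -1.0]]
ft_force: [-13.5, 7.2, 42.0]
grip_width: 0.0123
```

Bottomed: TCP height stopped at 0.057 while the force rose to 42 N. I'll ease the push and the side load a little.

Call:
jog_arm --plan '[[[-0.015,-0.004,-0.025,0,0,0],[0,0,0,0,0,0],[0,0,0,0,0,0]]]'

```text
time_s: 21.15
position: [0.533, -0.2127, 0.057]
tool_rot: [[0.979, -0.203, 0.004], [-0.203, -0.979, -0.002], [0.004, 0.002, -1.0]]
ft_force: [-8.9, 4.9, 29.9]
grip_width: 0.0129
```

```bash
python3 - <<'E'
from h import *
st();p,d,C=shot('wrist','w14.png')
p,d,C=shot('scene','s14.png')
cv2.imwrite('pics/s14c.png',cv2.resize(p[90:230,130:270,::-1],None,fx=4,fy=4,interpolation=cv2.INTER_CUBIC))
shot('top','t14.png');st()
E
```

```text
t 21.15 p [ 0.533  -0.2127  0.057 ] f [-8.9  4.9 29.9] w 0.0129 q [-33.6  34.3  84.5  -0.   61.   68.2]
[[0.979, -0.203, 0.004], [-0.203, -0.979, -0.002], [0.004, 0.002, -1.0]]
t 21.3 p [ 0.533  -0.2127  0.057 ] f [-8.6  4.9 30.5] w 0.0128 q [-33.6  34.3  84.5  -0.   61.   68.2]
[[0.979, -0.203, 0.004], [-0.203, -0.979, -0.002], [0.004, 0.002, -1.0]]
```

View pics/w14.png

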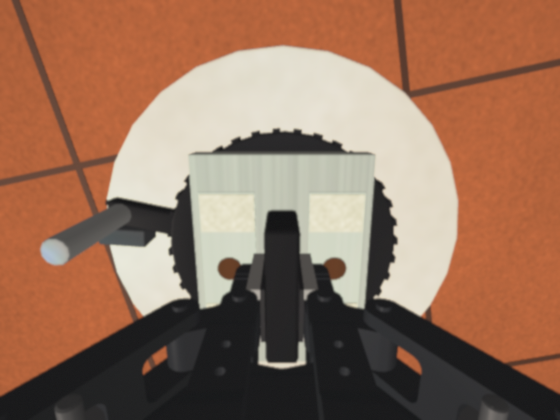

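View pics/s14c.png

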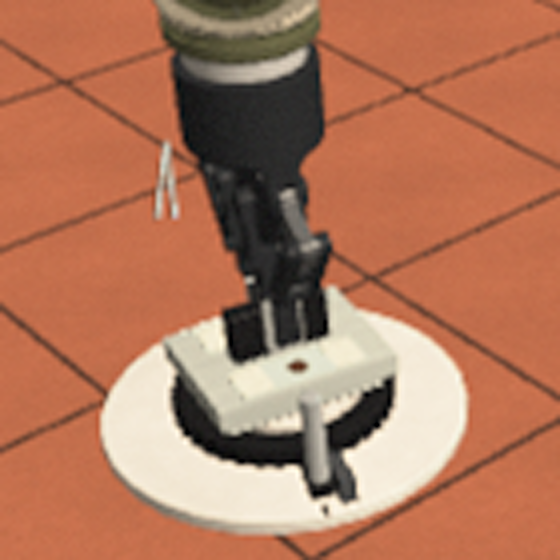

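View pics/t14.png

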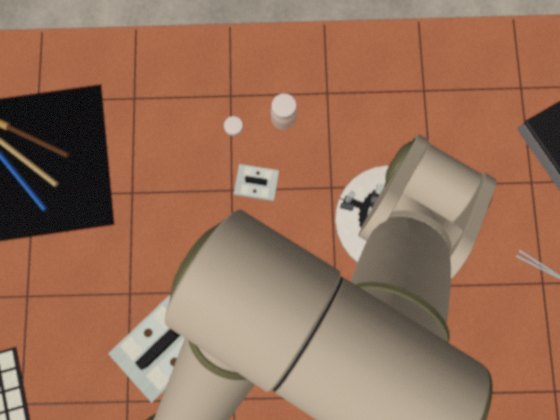

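The wrist view shows the carrier unmoved in the hand, and the post at (55,252) with its arm still against the block. The top view has the jar at (284,110) and cap at (233,126), both unchanged; the funnel is hidden by the arm. The push is steady at 30 N, so I'm handing in.

```bash
python3 - <<'E'
from h import *
p,d,C=shot('scene','s15.png')
for q in ['funnel_mid']:
    r=spotter.trace('scene',q)[0];print(q,r['score'],r['rect'])
st();print(close_job())
E
```

```text
funnel_mid 0.73 [295.8, 187.0, 324.4, 217.0]
t 21.4 p [ 0.533  -0.2127  0.057 ] f [-8.6  4.7 30.2] w 0.0126 q [-33.6  34.3  84.5  -0.   61.   68.2]
[[0.979, -0.203, 0.004], [-0.203, -0.979, -0.002], [0.004, 0.002, -1.0]]
the job is handed in; nothing more can be done
None
```

The collar is locked, and the middle-sized carrier is seated over the pin and held pressed down for you to clamp. I handed the job in at 21.4 s.

- **Collar:** I turned the post with the fingers as a loose fork until it stopped. It held about 10 N against the stop without moving, in line with the black mark. In the last picture its arm is still against the block.
- **Carrier:** I gripped it by the rib and set it over the stage, within about 0.1° of square by my measurements. The pin entered the hole with no resistance.
- **Table:** The spring took load at a tool height of about 62–63 mm and bottomed at 57.0 mm, as expected for the full 6 mm of travel. The push briefly reached 42 N. I eased it to a steady 30 N, and the carrier has not slipped in the grip.
- **Jar, funnel and cap:** The jar and cap are where they were in the top view. The arm hid the funnel there, but the scene camera shows it at its original place.

**Checks that disagreed or went wrong:**
- The top and wrist cameras differed by about 3 mm. I used the wrist camera for both carrier and stage so the offset would cancel.
- A side load of about 10 N remained on the tool while pressing.
- One travel move went to the wrong spot over the bench because of a sign error. It touched nothing and I corrected it.

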